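Draw a hot tin forward with the oven hook and slide it onto its mark

TASK

The round tin at the back of the hot plate is hot, so never touch it with the gripper or arm, and keep the tin flat on the plate all the time. Pick up the oven hook from its flat wooden rest, hook its half-ring over and behind the tin, drag the tin forward to the front row, then slide it sideways until it stands inside the mark made of two circles (not the single circle). Lift the hook clear, lay it back lengthwise on its rest and let go, without disturbing the other pots and jars.

Things in the scene. Friction and masses are not known exactly. Their poses are not given: they have to be found in the camera images.
- hook: oven hook, loose, 250 g, lying flat. Black handle bar 90 mm long (x -55 to +35), 18 mm wide (y), z 10 to 36 mm; balance point near x = +10. A steel bar 8 mm thick leaves the handle's +x end, rises to z = 75 at x = 65, runs level to x = 205 and drops to a flat half-ring (see hook_ring). Origin: under the handle, level with the underside; x points from handle to ring, z up
- hook_ring (a point): centre of the hook's half-ring, at x = 135, z = 4 mm in the hook's frame. The half-ring is an 8 mm round bar lying at z 0 to 8 mm, inner radius 66 mm, spanning 105 degrees either side of +x, open towards the handle: lowered from above it fits round the tin's far side with 16 mm play while the bar passes 29 mm over the rim
- hook_mid (a point): point half way along the hook, x = 70 mm, z = 4 mm in the hook's frame; moves with the hook
- tin: the hot tin: plain round open steel tin, 100 mm outer diameter at the rim (96 at the foot), 42 mm high, wall 3 mm, 300 g (varies), loose, slides on the hot plate. Origin: centre of its underside, z up
- hotplate: fixed dark steel slab 400 (x) x 440 (y) x 20 mm lying on the bench, top 20 mm above its origin (centre of the underside). Its -x side is the front (towards the robot), +x the back; turned a little
- mark_double: flat mark of two concentric light circles (radius 70 and 58 mm) on the hot plate's top, front row, left or right; the tin's target. Origin: its centre on the plate's top; axes turned as the hot plate's; it does not obstruct
- mark_single: flat mark of one light circle (radius 70 mm) in the front row on the other side, 200 mm from the double mark; not to be used. Origin: its centre
- rest: the hook's rest: fixed flat dark wooden slab 320 (x) x 210 (y) x 6 mm on the bench, left or right of the hot plate. Origin: centre of its underside; its x axis is the long direction in which the hook lies
- board: bystander: fixed pale marble board 300 x 200 x 12 mm on the other side of the hot plate, carrying a steel bowl and a shaker; leave alone. Origin: centre of its underside
- ramekin: bystander: white ceramic dish, 60 mm diameter, 45 mm high, loose on a back corner of the hot plate. Origin: centre of its underside
- jar: bystander: glass jar with lid, 52 mm diameter, 65 mm high, loose on the other back corner of the hot plate. Origin: centre of its underside
- bowl: bystander: steel bowl 120 mm diameter, 55 mm high, on the board. Origin: centre of its underside
- shaker: bystander: steel shaker 48 mm diameter, 110 mm high, on the board. Origin: centre of its underside
Things that resemble listed ones, but are neither listed nor needed, are in the scene too. Leave any pink or yellow look-alike of the tin alone.

How it is judged:
On the way, in this order (a step that is already met when the one before it is completed fails the run):
1. the hook is picked up from its rest (30 mm clear of it) (z of hook_ring in the frame of rest above 0.04 m), for 0.1 s.
2. the hook's half-ring is down around the tin (horizontal distance between hook_ring and tin below 0.03 m and z of hook_ring in the frame of hotplate below 0.05 m), for 0.1 s.
3. the tin is drawn forward to the front row (within 30 mm of the marks' line) (x of tin in the frame of mark_double below 0.03 m), for 0.05 s.
4. the tin stands inside the double mark, within 20 mm of its centre (horizontal distance between tin and mark_double below 0.02 m), for 0.2 s.
At the end, for the whole second after the job is handed in: The tin stands flat and still within 20 mm of the centre of the double mark; the hook lies flat, still and released on its rest, its middle within 50 mm of the rest's centre and its length within 0.35 rad of the rest's long direction (horizontal distance between tin and mark_double below 0.02 m and angle between tin's own z axis and vertical below 0.06 rad and linear speed of each of tin, hook below 0.01 m/s and horizontal distance between hook_mid and rest below 0.05 m and angle between the x axis of hook and the x axis of rest, either way round below 0.35 rad and angle between hook's own z axis and vertical below 0.1 rad and z of hook in the frame of rest below 0.012 m); the robot touches nothing.
It fails at once if the gripper or arm touches the hot tin (contact force between any of the fingers, the arm and tin above 0.5 N).
It fails at once if the tin is lifted more than 15 mm or tipped more than 0.25 rad (z of tin in the frame of hotplate above 0.035 m or angle between tin's own z axis and vertical above 0.25 rad).
It fails at once if a bystander is moved more than 25 mm (distance of any of ramekin, jar, bowl, shaker from where it was at the start of the episode above 0.025 m).
It also fails if it takes over 64 s, if anything falls off the work surface, if the arm or the gripper's body presses on something with over 40 N, if the wrist force passes 120 N, or if a joint passes its speed limit or range.

ROBOT

A 7-joint arm with a two-finger parallel gripper is mounted at the origin on the work surface. World frame = base frame: x ahead of the robot, y to its left, z up, the work surface at z = 0. Lengths are in m, angles in rad, forces in N, time in s.
With the tool pointing down it reaches from about 0.4 to 0.85 m from the base axis. Payload 10.4 kg.
Tool frame: the origin (TCP) lies at the very end of the fingers, on their centre line; the grasp point (between the pads) lies 19 mm behind it; z points along the fingers, x is the direction in which the jaws open and shut, and the axes are right-handed (so a half turn about z gives the same grasp; the last joint's range is limited). The gripper opens to 85 mm and grips with 20 to 120 N. Pads are 22 mm wide; open, the fingers measure 114 mm over their backs; the gripper's body (76 mm by 85 mm) begins 54 mm behind the grasp point. The pads swing forward as they close: fully open they stand 13 mm farther back than shut.
Start: joints at [1.12, 0.332, -0.065, 1.46, 0.022, 1.35, -0.088], TCP at [0.259, -0.569, 0.231] pointing down, gripper open.
Joint ranges: [-2.6, 2.6], [-0.5, 2.12], [-1.47, 1.34], [0.16, 2.42], [-1.27, 4.41], [0.06, 2.06], [-2.6, 2.6]. Speed limits (rad/s): [2.22, 2.22, 2.79, 2.79, 3.14, 3.14, 3.14].

INTERFACE

Orientations are given as a rotation vector (axis times angle).
In Python, from workcell import r gives the robot as it stands. The module is installed in compiled form; this text tells all that it offers. Calls block until the motion is done:
- r.move_pose(position, orientation): joint-space move of the TCP to a pose.
- r.move_linear(position, rotation=None, rate=0.15): straight line of the TCP; rotation=None keeps the orientation; rate is the mean speed in m/s.
- r.set_joints(angles): joint-space move.
- r.command_gripper(opening, newtons=None): finger opening in m; newtons is the grip in N (None keeps the last); returns when the fingers have stopped.
- r.hold(seconds).
- r.inverse_kinematics(position, orientation): joint angles nearest the present ones, or None.
- r.sense(): the state.
- r.camera(name): name is "side" or "top" or "wrist"; returns a dict with "image" (420x560x3 uint8, red, green, blue), "depth" (420x560 float32, m along the optical axis (not along the pixel's ray), 0 where there is no reading), "camera_matrix" (3x3 intrinsics, pixels), "origin" and "rotation" of the camera in the world. Camera axes: x right, y down, z forward; pixel columns grow to the right and rows downward; lengths in m; the calibration is good to about 2 mm. A picture is of the moment at which its call begins.
A pose or a line that the arm cannot do raises r.PlanningError and nothing moves.
- r.job_done(): hands the job in, once; it reports no verdict.
The state is a dict: "t": time; "q": joint angles; "joint_velocities": joint speeds; "joint_efforts": joint torques, N m; "position": TCP position; "tool_rot": TCP orientation; "ft_force": force on the tool from outside, world axes, zero at the start; "ft_torque": the same for the moment, N m; "width": finger opening in m.
Only numpy, scipy, OpenCV 4.12 (cv2) and the standard library are available. Lean on these libraries where they do the work, as an engineer would, in place of code of your own. Each camera call takes 0.05 s, during which the arm holds its last target.

## Working session

There is one attempt and no reset: what is moved stays moved. The work goes in short steps, each a Python script; the robot and the scene stay as the last script left them, time stands still between calls to the robot, and variables do not carry over. Pictures are saved under pics/ and viewed, and the job is handed in when it is done.

```bash
mkdir -p pics; python3 - <<'E'
from workcell import r
import cv2,numpy as np
for n in ["side","top","wrist"]:
    c=r.camera(n); cv2.imwrite(f"pics/{n}0.png",c["image"][:,:,::-1]); np.savez(f"{n}0.npz",**c)
    print(n,c["camera_matrix"].tolist(),c["origin"],c["rotation"].tolist())
s=r.sense();print(s)
E
```

```text
side [[528.6792882220747, 0.0, 273.9417786500478], [0.0, 528.6792882220747, 207.23143154038755], [0.0, 0.0, 1.0]] [-0.11673798  0.96903865  1.00574912] [-0.7886915945200664, 2.51021161348985, -1.204278617067138]
top [[469.13411829682906, 0.0, 285.1122099145648], [0.0, 469.13411829682906, 206.81318499050002], [0.0, 0.0, 1.0]] [ 0.34501712 -0.01515428  1.20696584] [-2.107136749979971, 2.1467801046501678, -0.17817457592606534]
wrist [[289.43735421608653, 0.0, 284.2483933524185], [0.0, 289.43735421608653, 208.37029604506128], [0.0, 0.0, 1.0]] [ 0.32263922 -0.53959212  0.37250399] [2.436664043974569, -1.567068431800145, -0.22411883006144825]
{'t': 0.15, 'q': array([ 1.12038258,  0.33273274, -0.06469407,  1.46073158,  0.02162117,
        1.3499032 , -0.08848302]), 'joint_velocities': array([ 0.00051128, -0.00108738, -0.00017777, -0.00267216,  0.00058218,
       -0.00075018,  0.00020283]), 'joint_efforts': array([ 7.06715582e-04, -6.25822878e+01,  4.94606292e-02, -3.91855502e+01,
        1.64326985e-02,  7.41069554e-03,  4.59988757e-05]), 'position': array([ 0.25917687, -0.56842313,  0.23070295]), 'tool_rot': array([-2.64196470e+00,  1.69891939e+00,  1.48045059e-03]), 'ft_force': array([0.13322198, 0.20390599, 0.13940649]), 'ft_torque': array([-0.00254309, -0.00205067, -0.01228229]), 'width': 0.08546585602627113}
```

View pics/top0.png

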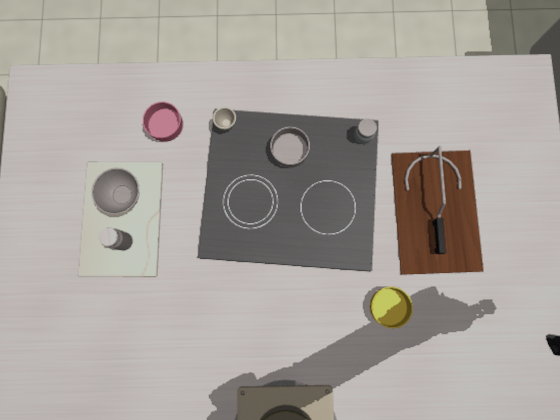

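View pics/side0.png

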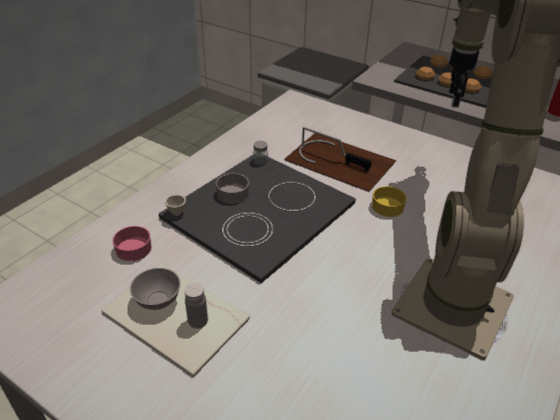

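View pics/wrist0.png

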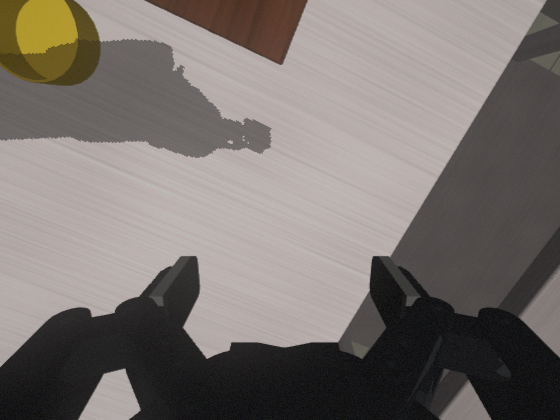

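The top view shows the tin at (290,148) and the double mark at (250,201), left of the single mark at (328,207). The hook handle is at (440,236) with its ring up around (432,175). The ramekin is at (224,119) and the jar at (366,130). Next I'll measure these.

```bash
cat > h.py <<'E'
import numpy as np,cv2
from scipy.spatial.transform import Rotation as R
def load(n): return dict(np.load(n))
def cast(c,px,z):
    px=np.atleast_2d(px).astype(float);K=c["camera_matrix"]
    d=np.c_[(px[:,0]-K[0,2])/K[0,0],(px[:,1]-K[1,2])/K[1,1],np.ones(len(px))]
    Rm=R.from_rotvec(np.ravel(c["rotation"])).as_matrix() if np.size(c["rotation"])==3 else c["rotation"]
    d=d@Rm.T;o=c["origin"]
    return o+d*((z-o[2])/d[:,2])[:,None]
def cloud(c):
    h,w=c["depth"].shape;K=c["camera_matrix"];v,u=np.mgrid[:h,:w];D=c["depth"]
    P=np.stack([(u-K[0,2])/K[0,0]*D,(v-K[1,2])/K[1,1]*D,D],-1)
    Rm=R.from_rotvec(np.ravel(c["rotation"])).as_matrix() if np.size(c["rotation"])==3 else c["rotation"]
    W=P@Rm.T+c["origin"];W[D==0]=np.nan;return W
def circ(p):
    A=np.c_[2*p[:,:2],np.ones(len(p))];s=np.linalg.lstsq(A,(p[:,:2]**2).sum(1),rcond=None)[0]
    return s[:2],np.sqrt(s[2]+s[0]**2+s[1]**2)
E
python3 - <<'E'
from h import *
for n in ["top","side"]:
    c=load(n+"0.npz");W=cloud(c);img=c["image"];hsv=cv2.cvtColor(img,cv2.COLOR_RGB2HSV)
    g=img.max(2)
    print(n)
    # plate: dark region
    if n=="top":
        m=((g<75)&(hsv[...,1]<90)).astype(np.uint8);m[:, :190]=0;m[:,390:]=0;m[:100]=0;m[280:]=0
        m=cv2.morphologyEx(m,cv2.MORPH_CLOSE,np.ones((25,25)))
        cs=max(cv2.findContours(m,0,1)[0],key=cv2.contourArea);rc=cv2.minAreaRect(cs);b=cv2.boxPoints(rc)
        p=cast(c,b,.02);print("plate px",b.round(1).tolist(),p.round(3).tolist(),p.mean(0))
        print(np.linalg.norm(np.roll(p,-1,0)-p,axis=1))
        m=((hsv[...,1]>90)&(hsv[...,0]<25)).astype(np.uint8);m[:,:380]=0;m[:140]=0;m[285:]=0
        m=cv2.morphologyEx(m,cv2.MORPH_CLOSE,np.ones((25,25)))
        cs=max(cv2.findContours(m,0,1)[0],key=cv2.contourArea);b=cv2.boxPoints(cv2.minAreaRect(cs))
        p=cast(c,b,.006);print("rest px",b.round(1).tolist(),p.round(3).tolist(),p.mean(0));print(np.linalg.norm(np.roll(p,-1,0)-p,axis=1))
        # marks
        for nm,(u0,v0) in dict(double=(250,201),single=(328,207)).items():
            v,u=np.mgrid[:420,:560];mm=(g>90)&(np.hypot(u-u0,v-v0)<36)&(v>165)
            p=cast(c,np.c_[u[mm],v[mm]],.02)
            cc=circ(p)[0]
            for k in range(8):
                d=np.hypot(*(p[:,:2]-cc).T); s=(d>.064)&(d<.078);cc,rr=circ(p[s])
            print(nm,cc,rr,s.sum(), "std",np.std(np.hypot(*(p[s,:2]-cc).T)))
    # handle: dark points z 25-50 near rest
    m=(W[...,2]>.030)&(W[...,2]<.055)&(g<60)&(W[...,1]<-.25)&(W[...,0]<.6)&(W[...,0]>.2)&(W[...,1]>-.5)
    p=W[m];print("handle",m.sum(),p.mean(0)); 
    q=p[:,:2]-p[:,:2].mean(0);e=np.linalg.svd(q,full_matrices=False)[2][0];t=q@e;print(e,t.min(),t.max())
    # tin rim
    m=(W[...,2]>.056)&(W[...,2]<.068)&(W[...,0]>.35)
    for nm,cn in [("tin",None)]:
        v,u=np.where(m); P=W[m]; 
        if n=="top": s=(np.hypot(u-290,v-148)<25)
        else: s=(np.hypot(u-232,v-187)<25)
        P=P[s];print("tin rim",len(P),circ(P), P[:,2].mean())
E
```

```text
top
plate px [[266.0, 129.0], [307.0, 129.0], [307.0, 167.0], [266.0, 167.0]] [[0.764, 0.038, 0.02], [0.762, -0.07, 0.02], [0.658, -0.067, 0.02], [0.66, 0.039, 0.02]] [ 0.71122088 -0.01494844  0.02      ]
[0.10849892 0.10361171 0.10692872 0.10369737]
rest px [[391.0, 153.89999389648438], [472.3999938964844, 147.39999389648438], [482.29998779296875, 270.70001220703125], [400.79998779296875, 277.20001220703125]] [[0.693, -0.291, 0.006], [0.707, -0.507, 0.006], [0.383, -0.504, 0.006], [0.37, -0.298, 0.006]] [ 0.5383294  -0.40005761  0.006     ]
[0.21680394 0.3238817  0.20699589 0.3230384 ]
double [0.56997327 0.07917069] 0.07116955214244715 793 std 0.0038766467743953743
single [ 0.55023733 -0.12082075] 0.07137149145541037 881 std 0.004002402046979013
handle 250 [ 0.47139173 -0.39268642  0.0408291 ]
[-0.99995408 -0.00958327] -0.04330565513985087 0.04448539800849401
tin rim 184 (array([ 0.70573092, -0.02398967]), np.float64(0.04810653975492681)) 0.061308999044084864
side
handle 157 [ 0.47621962 -0.38841402  0.03926611]
[-0.99999907  0.00136137] -0.062152736257782386 0.04763626665600895
tin rim 162 (array([ 0.70859124, -0.02017313]), np.float64(0.04798434298368886)) 0.06075438504675224
```

```bash
python3 - <<'E'
from h import *
c=load("top0.npz");W=cloud(c);img=c["image"];hsv=cv2.cvtColor(img,cv2.COLOR_RGB2HSV)
x,y=380,130
cv2.imwrite("pics/crop.png",cv2.resize(img[130:290,380:500,::-1],None,fx=3.7,fy=3.7,interpolation=cv2.INTER_NEAREST))
m=((hsv[...,1]>90)&(hsv[...,0]<25)).astype(np.uint8);m[:,:380]=0;m[:140]=0;m[285:]=0
m=cv2.morphologyEx(m,cv2.MORPH_CLOSE,np.ones((15,15)))
cs=cv2.convexHull(max(cv2.findContours(m,0,1)[0],key=cv2.contourArea))
for eps in (5,8,10,15):
    a=cv2.approxPolyDP(cs,eps,True)[:,0]
    print(eps,a.tolist())
    if len(a)==4:
        p=cast(c,a,.006);print(p.round(3).tolist(),p.mean(0),np.linalg.norm(np.roll(p,-1,0)-p,axis=1));break
# ring: greyish pixels on rest
z=W[...,2]
rest=np.zeros(z.shape,bool);rest[145:275,393:478]=1
m=rest&(hsv[...,1]<75)&(img.max(2)>70)
v,u=np.where(m)
for a,b in((.0,.022),(.06,.1)):
    s=(z[m]>a)&(z[m]<b);print(s.sum())
    if a==0:
        p=cast(c,np.c_[u[s],v[s]],.010);p=p[(p[:,0]>.55)]
        cc=np.array([.61,-.39])
        for k in range(6):
            d=np.hypot(*(p[:,:2]-cc).T);t=abs(d-.07)<.015/(k+1)+.006;cc,rr=circ(p[t])
        print("ring",cc,rr,t.sum())
    else:
        P=W[m][s];q=P.mean(0);l=np.polyfit(P[:,0],P[:,1],1);print("bar",q,l,P[:,0].min(),P[:,0].max())
# handle by rays
g=img.max(2);m=rest&(g<45);m[:210]=0;
k=cv2.morphologyEx(m.astype(np.uint8),cv2.MORPH_OPEN,np.ones((5,5)))
cn=max(cv2.findContours(k,0,1)[0],key=cv2.contourArea);b=cv2.boxPoints(cv2.minAreaRect(cn));p=cast(c,b,.042);print("handle",b.round(1).tolist(),p.round(3).tolist(),p.mean(0))
for n,(u0,v0) in dict(ram=(224,119),jar=(366,130)).items():
    P=W[v0-2:v0+3,u0-2:u0+3].reshape(-1,3);print(n,np.nanmedian(P,0))
E
```

```text
5 [[469, 151], [482, 270], [401, 273], [392, 154]]
[[0.697, -0.498, 0.006], [0.385, -0.504, 0.006], [0.381, -0.299, 0.006], [0.693, -0.294, 0.006]] [ 0.53881315 -0.39839807  0.006     ] [0.3124821  0.20495802 0.31220121 0.20376797]
1184
ring [ 0.61681905 -0.39457872] 0.06948952344504894 319
217
bar [ 0.61091141 -0.39409804  0.08275713] [ 0.00612898 -0.3978423 ] 0.5334793900340181 0.6896463612306767
handle [[433.0, 220.0], [437.0, 220.0], [437.0, 226.0], [433.0, 226.0]] [[0.51, -0.378, 0.042], [0.509, -0.388, 0.042], [0.494, -0.387, 0.042], [0.494, -0.377, 0.042]] [ 0.50185533 -0.38244961  0.042     ]
ram [0.79129236 0.14861244 0.0278714 ]
jar [ 0.73317056 -0.21408928  0.08567271]
```

View pics/crop.png

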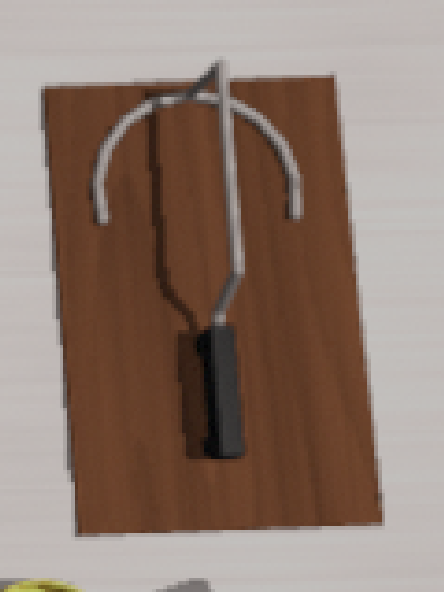

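```bash
cat >> h.py <<'E'
def tool(yaw):
    m=np.array([[0,-1,0],[-1,0,0],[0,0,-1.]])
    return (R.from_euler("z",yaw)*R.from_matrix(m)).as_rotvec()
E
python3 - <<'E'
from h import *
from workcell import r
# reach checks
for p in [(.58,-.02,.03),(.58,-.02,.15),(.445,.06,.03),(.43,.09,.03),(.40,.10,.03)]:
    for y in(-.098,):
        print(p,r.inverse_kinematics(p,tool(y)))
r.move_pose([.490,-.394,.16],tool(0))
print(r.sense()["t"],r.sense()["q"])
c=r.camera("wrist");cv2.imwrite("pics/w1.png",c["image"][:,:,::-1])
E
```

```text
(0.58, -0.02, 0.03) [ 0.36645213  0.48135841 -0.50272351  1.7613488   0.27405628  0.96886406
 -1.91369313]
(0.58, -0.02, 0.15) [ 0.41742813  0.34707033 -0.55916877  1.66204718  0.195708    1.18873898
 -1.85705051]
(0.445, 0.06, 0.03) [ 0.49165759  0.27300194 -0.7837054   2.08234462  0.24973791  0.87899358
 -2.10327901]
(0.43, 0.09, 0.03) [ 0.47645664  0.26399382 -0.84170728  2.10335485  0.25602849  0.87641631
 -2.18246837]
(0.4, 0.1, 0.03) [ 0.51196919  0.20870568 -0.90579312  2.16450601  0.21704674  0.85889812
 -2.19501569]
1.2917 [ 0.72568532  0.39022953 -0.1524917   1.53598402  0.06253062  1.21986909
 -1.00899231]
```

View pics/w1.png

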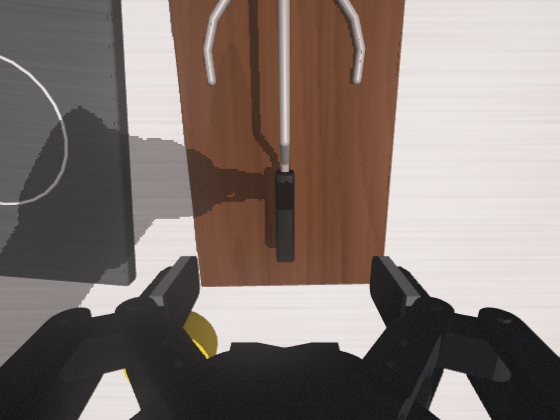

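The wrist view shows the handle at column 285, midway between the fingers (197 and 372), and the hook straight. I'll descend and grip.

```bash
python3 - <<'E'
from h import *
from workcell import r
r.move_linear([.490,-.394,.012],rate=.12)
r.command_gripper(0.0,100)
s=r.sense();print(s["t"],s["width"],s["position"],s["ft_force"])
r.move_linear([.490,-.394,.16],rate=.12)
s=r.sense();print(s["t"],s["width"],s["position"],s["ft_force"],s["ft_torque"])
for n in("top","side"):
    c=r.camera(n);cv2.imwrite(f"pics/{n}2.png",c["image"][:,:,::-1]);np.savez(n+"2.npz",**c)
E
```

```text
3.3583 0.016501121317358047 [ 0.49019537 -0.3942449   0.01244507] [-0.96527813 -0.13214752  4.12926059]
4.7417 0.016513203929854194 [ 0.48959694 -0.39370334  0.15901746] [-1.38060356 -0.38190606 -2.77621978] [0.03051276 0.03620288 0.01674574]
```

View pics/side2.png

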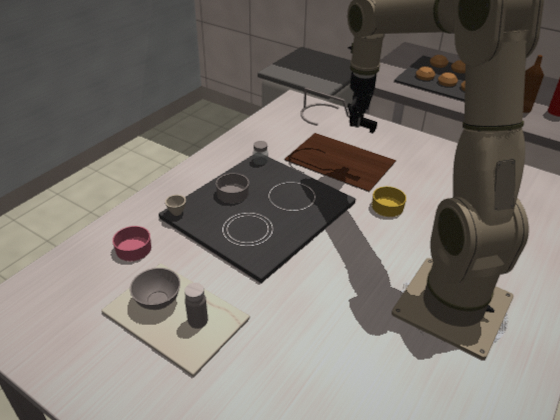

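View pics/top2.png

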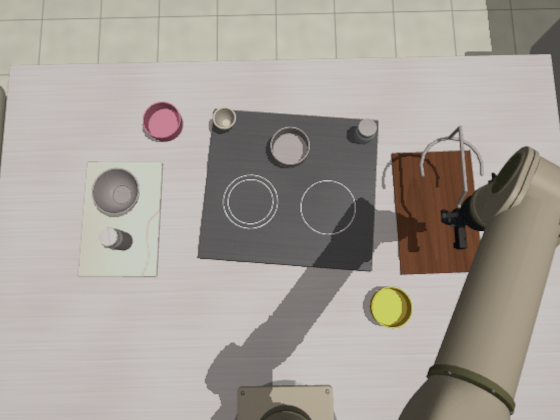

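The hook is held clear of the rest, with its ring at (452,160) in the top view. I'll check its tilt and where the ring sits relative to the TCP.

```bash
cat >> h.py <<'E'
def ringfit(c,guess,z,zlo=.02,zhi=.03):
    W=cloud(c);P=W.reshape(-1,3);P=P[np.isfinite(P).all(1)]
    d=np.hypot(*(P[:,:2]-guess).T);s=(d<.11)&(P[:,2]>z-zlo)&(P[:,2]<z+zhi);P=P[s];cc=np.array(guess,float)
    for k in range(8):
        d=np.hypot(*(P[:,:2]-cc).T);t=abs(d-.07)<.02/(k+1)+.005
        cc,rr=circ(P[t])
    Q=P[t];A=np.c_[Q[:,:2]-cc,np.ones(len(Q))];pl=np.linalg.lstsq(A,Q[:,2],rcond=None)[0]
    return cc,rr,t.sum(),pl
E
python3 - <<'E'
from h import *
for n in("top","side"):
    c=load(n+"2.npz");print(n,ringfit(c,[.617,-.394],.158))
E
```

```text
top (array([ 0.61629257, -0.39268672]), np.float64(0.06907970971815962), np.int64(397), array([0.02607006, 0.00603995, 0.15933139]))
side (array([ 0.61895001, -0.38903153]), np.float64(0.06976273627771062), np.int64(172), array([0.08812345, 0.01408596, 0.15743666]))
```

```bash
cat >> h.py <<'E'
YAW=-.098
OFF=R.from_euler("z",YAW).apply([.127,.001,0])[:2]
def tcp(ring,z): return [ring[0]-OFF[0],ring[1]-OFF[1],z]
E
python3 - <<'E'
from h import *
from workcell import r
t=(.707,-.022)
r.move_linear(tcp(t,.16),tool(YAW),rate=.2)
s=r.sense();print(s["t"],s["position"],s["q"])
for n in("top","side"):
    c=r.camera(n);cv2.imwrite(f"pics/{n}3.png",c["image"][:,:,::-1]);np.savez(n+"3.npz",**c);print(n,ringfit(c,t,.159))
E
```

```text
6.9583 [ 0.58039624 -0.01160669  0.15996039] [ 0.23798711  0.30799911 -0.35542238  1.6596054   0.11409031  1.19454498
 -1.81423167]
top (array([ 0.70723613, -0.02525934]), np.float64(0.06867331312231041), np.int64(144), array([ 0.02641164, -0.01224753,  0.15993351]))
side (array([ 0.70918292, -0.02014206]), np.float64(0.06898316616787938), np.int64(196), array([0.06581946, 0.0091736 , 0.15903197]))
```

View pics/top3.png

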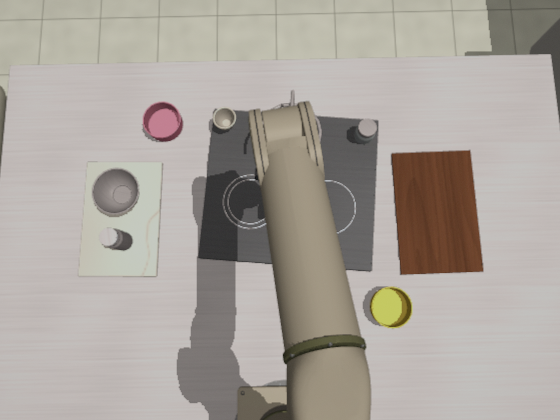

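View pics/side3.png

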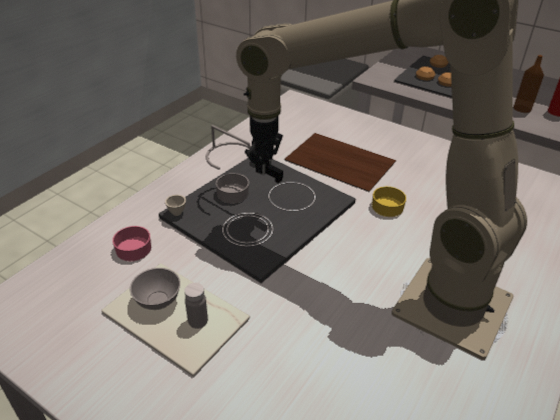

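In both cameras the ring's centre is within 2 mm of that camera's own tin fit. I'll lower it.

```bash
python3 - <<'E'
from h import *
from workcell import r
t=(.707,-.022)
r.move_linear(tcp(t,.031),tool(YAW),rate=.1)
r.hold(.15)
s=r.sense();print(s["t"],s["position"],s["ft_force"],s["width"])
c=r.camera("side");cv2.imwrite("pics/side4.png",cv2.resize(c["image"][120:300,140:380,::-1],None,fx=3,fy=3));np.savez("side4.npz",**c);print(ringfit(c,t,.03,.007,.01))
E
```

```text
8.65 [ 0.58085455 -0.01054815  0.03152888] [ 0.52741893 -0.77427003 -2.43982099] 0.016583214860309742
(array([0.70628632, 0.00312756]), np.float64(0.06915118721841418), np.int64(153), array([ 0.04037987, -0.05225331,  0.02755319]))
```

View pics/side4.png

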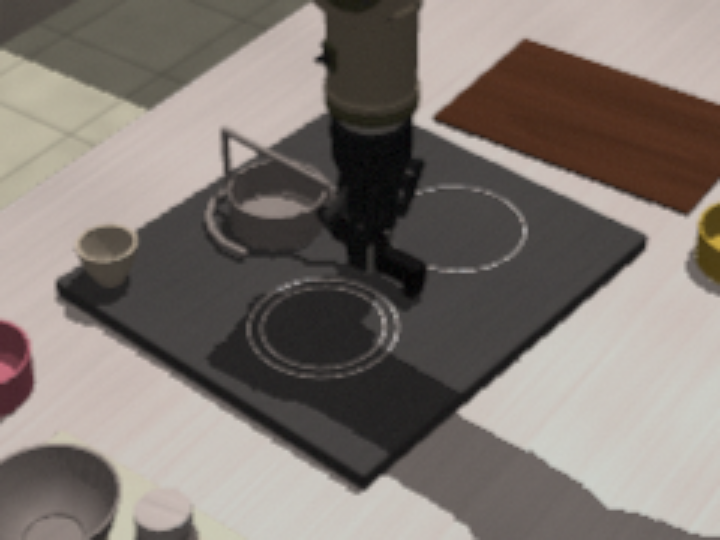

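```bash
cat >> h.py <<'E'
MARK=np.array([.570,.079])
def mk(a,b): return MARK+R.from_euler("z",YAW).apply([a,b,0])[:2]
def tomk(p): return R.from_euler("z",-YAW).apply([p[0]-MARK[0],p[1]-MARK[1],0])[:2]
E
python3 - <<'E'
from h import *
from workcell import r
print(tomk((.707,-.022)))
b=tomk((.707,-.022))[1]
r.move_linear(tcp(mk(-.004,b),.031),tool(YAW),rate=.06)
s=r.sense();print(s["t"],s["position"],s["ft_force"],s["width"])
c=r.camera("side");cv2.imwrite("pics/side5.png",cv2.resize(c["image"][120:300,140:380,::-1],None,fx=3,fy=3));np.savez("side5.npz",**c)
c=r.camera("wrist");cv2.imwrite("pics/w5.png",c["image"][:,:,::-1]);np.savez("w5.npz",**c)
E
```

```text
[ 0.14622482 -0.08711087]
11.35 [0.43107291 0.00414579 0.03097323] [ 2.1938128  -0.31962886 -2.53362647] 0.01679542515847577
```

View pics/side5.png

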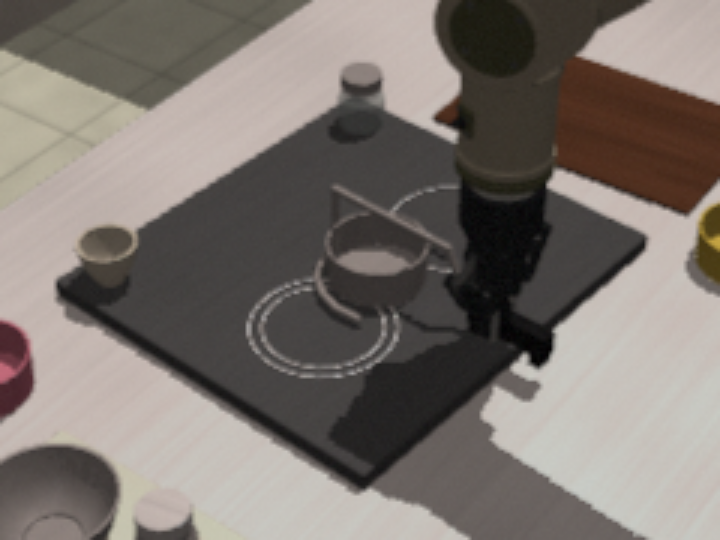

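View pics/w5.png

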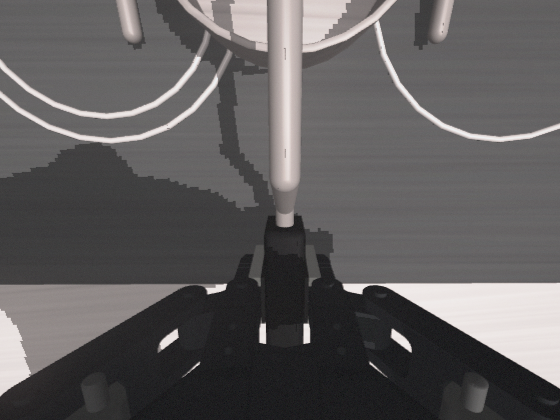

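The tin has followed the hook. In the side crop it sits at (375,262), in contact with the back of the ring. I'll slide it sideways most of the way, then measure.

```bash
cat >> h.py <<'E'
def tinfit(c,guess):
    P=cloud(c).reshape(-1,3);P=P[np.isfinite(P).all(1)];P=P[(P[:,2]>.055)&(P[:,2]<.066)];cc=np.array(guess,float)
    for k in range(8):
        d=np.hypot(*(P[:,:2]-cc).T);t=abs(d-.048)<.02/(k+1)+.003;cc,rr=circ(P[t])
    return cc,rr,t.sum()
E
python3 - <<'E'
from h import *
from workcell import r
def rep(c,g):
    f=tinfit(c,g);print("tin",f,"in mark",tomk(f[0]))
rep(load("side5.npz"),mk(.014,-.087))
r.move_linear(tcp(mk(-.002,.006),.031),tool(YAW),rate=.06)
s=r.sense();print(s["t"],s["position"],s["ft_force"],s["width"])
for n in("side","top"):
    c=r.camera(n);cv2.imwrite(f"pics/{n}6.png",c["image"][:,:,::-1]);np.savez(n+"6.npz",**c);rep(c,mk(0,-.012))
E
```

```text
tin (array([ 0.57610909, -0.00751116]), np.float64(0.04815281954672635), np.int64(153)) in mark [ 0.01454431 -0.08549833]
13.15 [0.44205362 0.09647721 0.03099146] [-0.63995103 -0.82646862 -3.05166254] 0.01635480474161053
tin (array([0.5728143 , 0.07029088]), np.float64(0.047927440696948716), np.int64(181)) in mark [ 0.00365293 -0.00839197]
tin (array([0.57007118, 0.06680078]), np.float64(0.04808713131538734), np.int64(147)) in mark [ 0.00126445 -0.01213372]
```

View pics/side6.png

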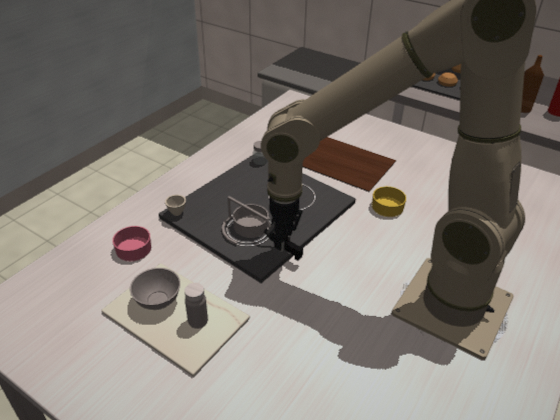

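View pics/top6.png

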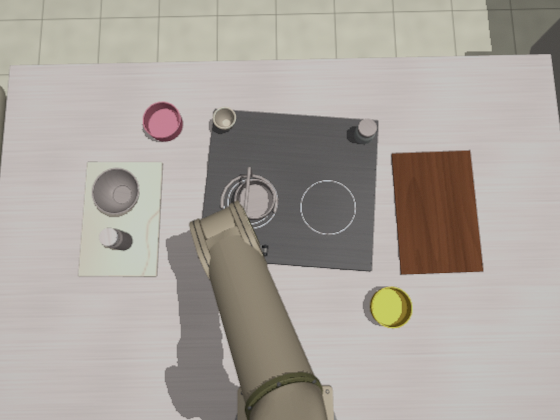

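The tin needs about 10 to 11 mm more. I'll push it, back the ring off to centre it, and check before lifting.

```bash
python3 - <<'E'
from h import *
from workcell import r
def rep(c,g):
    f=tinfit(c,g);print("tin",f,"in mark",tomk(f[0]))
r.move_linear(tcp(mk(-.002,.0165),.031),tool(YAW),rate=.04)
r.move_linear(tcp(mk(.001,.0),.031),tool(YAW),rate=.04)
s=r.sense();print(s["t"],s["position"],s["ft_force"],s["width"])
for n in("side","top"):
    c=r.camera(n);np.savez(n+"7.npz",**c);rep(c,mk(0,0))
    a=(slice(150,290),slice(180,340)) if n=="side" else (slice(150,270),slice(190,350))
    cv2.imwrite(f"pics/{n}7.png",cv2.resize(c["image"][a][:,:,::-1],None,fx=4,fy=4))
# mark in side view from the first picture
c=load("side0.npz");g=c["image"].max(2);v,u=np.mgrid[:420,:560]
mm=(g>80);p=cast(c,np.c_[u[mm],v[mm]],.02);cc=MARK.copy()
for k in range(8):
    d=np.hypot(*(p[:,:2]-cc).T);s=abs(d-.07)<.006;cc,rr=circ(p[s])
print("side mark",cc,rr,s.sum())
E
```

```text
14.2333 [0.44458052 0.09015988 0.0310498 ] [ 0.1376161  -0.03466734 -2.20449313] 0.016455750523801854
tin (array([0.57346294, 0.08189413]), np.float64(0.04794267754846585), np.int64(174)) in mark [0.00316315 0.00321907]
tin (array([0.57116339, 0.07874913]), np.float64(0.04807661793697634), np.int64(137)) in mark [ 0.00118235 -0.00013583]
side mark [0.57584545 0.07901864] 0.0698487781813495 255
```

View pics/side7.png

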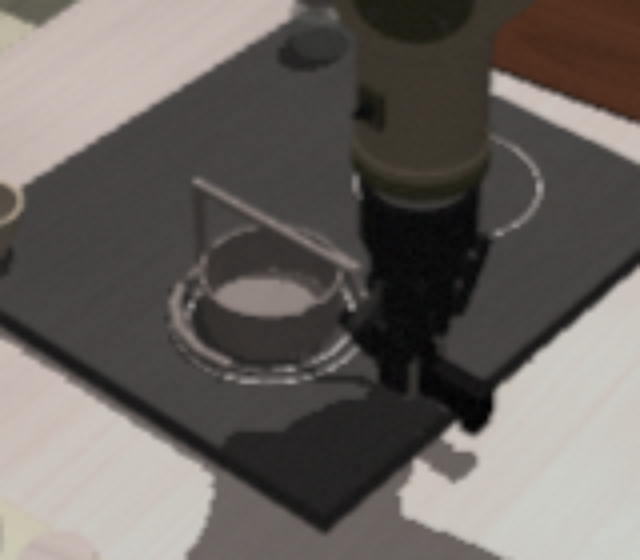

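View pics/top7.png

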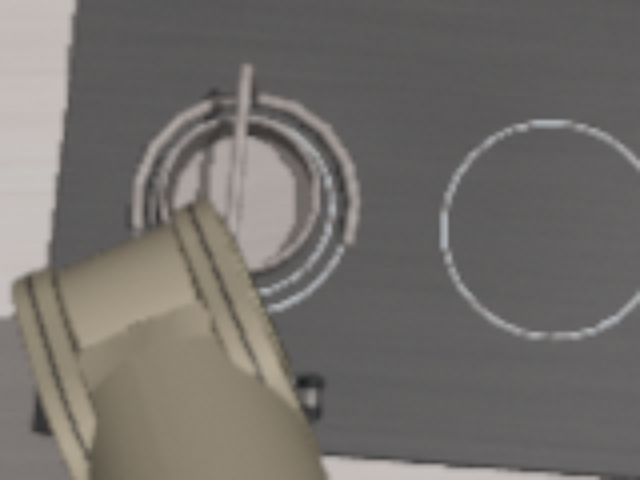

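The tin is concentric with the double mark, within about 3 mm, and nothing is touching the ring. I'll lift and carry the hook back.

```bash
python3 - <<'E'
from h import *
from workcell import r
p=tcp(mk(.001,0),.16)
r.move_linear(p,tool(YAW),rate=.1)
c=r.camera("side");f=tinfit(c,mk(0,0));print(f,tomk(f[0]))
r.move_linear([.477,-.399,.16],tool(.01),rate=.2)
r.move_linear([.477,-.399,.03],rate=.12)
s=r.sense();print(s["t"],s["position"],s["ft_force"],s["width"])
for n in("side","top"):
    c=r.camera(n);np.savez(n+"8.npz",**c);cv2.imwrite(f"pics/{n}8.png",c["image"][:,:,::-1]);print(n,ringfit(c,[.604,-.398],.032,.01,.02))
E
```

```text
(array([0.57368475, 0.08231845]), np.float64(0.04817278628790855), np.int64(201)) [0.00334238 0.00366305]
19.6583 [ 0.47753448 -0.39939526  0.030914  ] [ 0.70731393  0.07093324 -2.1730104 ] 0.016493575551477273
side (array([ 0.6066886 , -0.39376678]), np.float64(0.06964882551894831), np.int64(149), array([0.05587637, 0.01259588, 0.02958987]))
top (array([ 0.60405935, -0.39708525]), np.float64(0.06914341381490244), np.int64(319), array([0.01785351, 0.00128735, 0.03171619]))
```

View pics/top8.png

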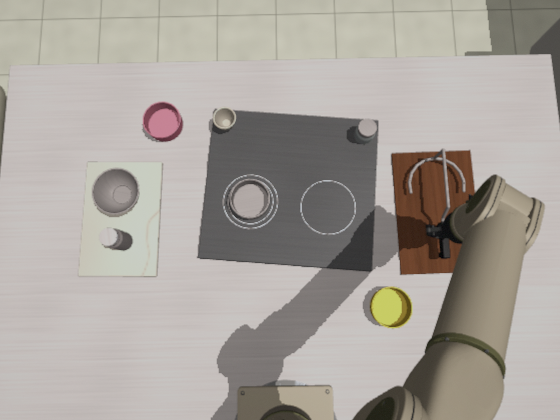

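View pics/side8.png

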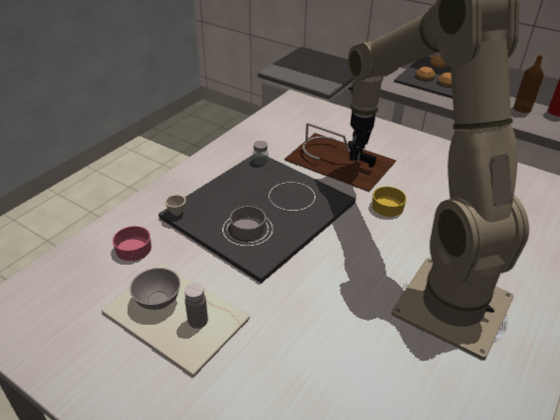

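The tin stands inside the double mark at (250,201) in the top view, and the hook is lined up over its rest. I'll lay it down and let go.

```bash
python3 - <<'E'
from h import *
from workcell import r
r.move_linear([.477,-.399,.013],rate=.05)
s=r.sense();print(s["t"],s["position"],s["ft_force"])
r.command_gripper(.085)
r.hold(.2)
r.move_linear([.477,-.399,.18],rate=.12)
r.set_joints([1.12,.332,-.065,1.46,.022,1.35,-.088])
s=r.sense();print(s["t"],s["position"],s["ft_force"],s["width"])
W0=cloud(load("top0.npz"))
for n in("side","top"):
    c=r.camera(n);np.savez(n+"9.npz",**c);cv2.imwrite(f"pics/{n}9.png",c["image"][:,:,::-1]);print(n,ringfit(c,[.604,-.398],.014,.004,.02))
    f=tinfit(c,mk(0,0));print(f,tomk(f[0]))
W=cloud(c);img=c["image"];g=img.max(2)
m=(W[...,2]>.030)&(W[...,2]<.055)&(g<60)&(W[...,1]<-.25)&(W[...,0]<.6)&(W[...,0]>.2)&(W[...,1]>-.5)
print("handle",W[m].mean(0))
for q,(u0,v0) in dict(ram=(224,119),jar=(366,130),bowl=(116,193),shaker=(110,238)).items():
    a=np.abs(img[v0-18:v0+18,u0-18:u0+18].astype(int)-load("top0.npz")["image"][v0-18:v0+18,u0-18:u0+18]).mean();print(q,"diff",a)
E
```

```text
20.25 [ 0.47681503 -0.39885149  0.01246568] [-0.07614616 -1.06857884 -2.57140379]
23.7417 [ 0.26109689 -0.56766383  0.23101178] [-0.26617015 -0.44188952  0.16877562] 0.08491442474652203
side (array([ 0.60611434, -0.3925996 ]), np.float64(0.06967736654053239), np.int64(129), array([0.0304134 , 0.00546258, 0.01291687]))
(array([0.57388261, 0.08222318]), np.float64(0.04821267204567348), np.int64(202)) [0.00354861 0.00358761]
top (array([ 0.60263609, -0.39632862]), np.float64(0.06954490155101689), np.int64(312), array([ 0.02951228, -0.00621816,  0.01316957]))
(array([0.57126837, 0.07880301]), np.float64(0.04802376674454823), np.int64(177)) [ 1.28156066e-03 -7.19456663e-05]
handle [ 0.45912812 -0.39565408  0.04092534]
ram diff 0.632201646090535
jar diff 0.7006172839506173
bowl diff 0.6571502057613169
shaker diff 0.5092592592592593
```

View pics/top9.png

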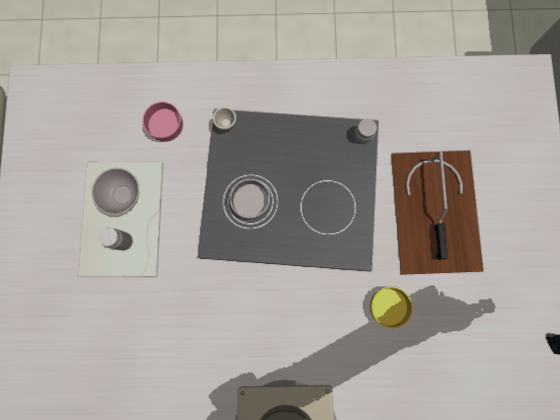

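View pics/side9.png

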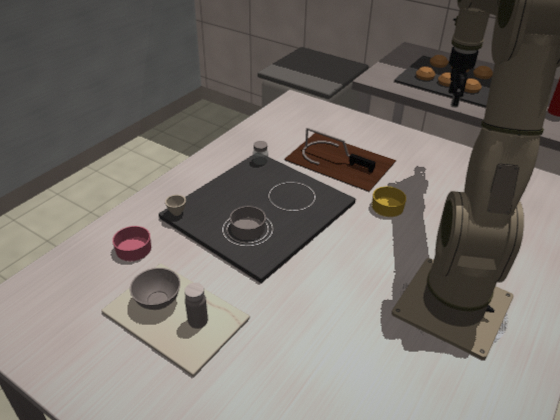

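The hook lies on its rest with its handle at (440,241), the tin is concentric in the double mark at (250,201), and the other items haven't moved. I'll hand the job in.

```bash
python3 -c "
from workcell import r
r.job_done()"
```

```text
the job is handed in; nothing more can be done
```

I handed the job in at about 24 s of the 64 s. The tin is inside the double mark and the hook is back on its rest. The interface gave no verdict, so this rests on my own last checks.

I picked up the hook and lowered its half-ring around the tin. I drew the tin forward about 132 mm and slid it left into the double mark. I then centred the ring around the tin, lifted the hook clear, laid it down and let go.

Last checks:
- **Tin:** its centre is 1 mm from the mark's by the top camera and about 5 mm by the side camera (limit 20 mm), and it stands flat.
- **Hook:** its middle is within about 3 mm of the rest's centre by the top camera (5–6 mm by the side camera), and it lies within about 0.03 rad of the rest's long direction. It is flat and released, and the arm is back at its start pose.
- **Other items:** the ramekin, jar, bowl and shaker look the same as at the start in the top view.

**Checks that disagreed:**
- **Camera offset:** the side and top cameras differ by 2–5 mm. The side camera puts the mark itself about 6 mm farther in x. Both are within the limits.
- **Failed ring fit:** one automatic fit of the ring, taken while it was down around the tin, was off because it picked up tin points. I ignored it and judged from the picture and the wrist force, which showed only the hook's weight.

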